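Pop the gauge case and put the square to bed

TASK

Press the red button on the blue case so that its sprung lid pops up, then catch the lid from below, swing it steadily all the way back until it rests open against its stop, and do not let it slam there. Then put the steel engineer's square back in its cut-out in the foam, the way round that fits, and press it fully down so that it lies flat on the pocket floor. Leave the wooden wedge, the steel parallel and the spray can where they are.

Things in the scene. Friction and masses are not known exactly. Their poses are not given: they have to be found in the camera images.
- case: Low blue steel case, fixed on the bench: 165 mm deep (its x) by 210 mm wide (its y), walls 5 mm, rim 40 mm above the bench. Origin: centre of its underside; x points from the front (robot side, with the button) to the hinge at the back, z up. A grey latch block 50 mm deep, 56 mm wide, 36 mm high stands before the middle of the front wall and carries the button.
- release_top (a point): Centre of the top of the round red release button, 31 mm across, 115 mm in front of the case's centre, 56 mm above the bench when up. It is pressed straight down. Its top stays above the lid and the catch even when fully pressed.
- release (a joint): Travel of the red button, m: 0 up, 0.006 fully down. A spring resists with about 1 N at first, 5 N at the bottom; the catch lets go of the lid at about 0.0035 (under 4 N). It springs back up.
- lid (a joint): Lid angle, rad: 0 shut (caught), 1.95 fully open, leaning back on its stop. Released, its spring lifts it to about 0.75 rad, where it stays, swaying. Swing it on from there by pushing its underside: very light (under 1 N at the front edge). At about upright (1.5) it tips over by itself, up to 1 rad/s, and rests on its stop; a hasty push makes it slam there.
- lid_edge (a point): Middle of the lid's front edge (half-way through its thickness). The lid is a flat blue panel 8 mm thick, 165 mm from hinge to front edge and 210 mm wide; a thin steel tab 30 mm wide stands 7 mm out of the edge's middle.
- lid_hinge (a point): Middle of the lid's hinge line, at the back rim of the case, 40 mm above the bench, level with the lid's underside when shut. The hinge line runs along the case's y.
- pocket (a point): Where the square's origin must come to lie: floor of the L-shaped blue-floored cut-out, 12 mm above the bench and 18 mm below the foam surface (blade's part 7 mm deep), 2 mm clearance on each side. The square fits only with its yaw equal to the case's: blade nearest the button and pointing to the case's +y.
- square: Loose L-shaped steel engineer's square, 0.4 kg, lying flat. Origin: centre of the underside of its dark stock, a bar 110 mm long (its x), 20 mm wide, 26 mm high. The bright blade, 24 mm wide, 4 mm thick, leaves the stock towards +y, ends 110 mm from the stock's centre line, takes up x -55 to -31 mm, 11 to 15 mm above the underside. Seated, the stock stands 8 mm out of the foam.
- wedge: Loose pine wedge, 56x96x22 mm; leave it alone. Origin: centre of its underside.
- steel_parallel: Loose pale steel parallel, a bar about 100 mm long and 16 mm high; leave it alone. Origin: centre of its underside.
- can: Loose grey spray can lying on its side, 105x76x47 mm; leave it alone. Origin: centre of its underside.
- foam_hollow (a point): Middle of the floor of a finger hollow in the black foam, which fills the case to 30 mm above the bench (seen once the lid is open). The hollow, 56 mm along case x by 76 mm along case y, 17 mm deep, lies across the stock's cut-out and leaves room for a finger on each side of the stock. This point is 4 mm behind the pocket point (case +x).

How it is judged:
By the outcome, as a careful person would: the job done as asked, in the order asked, and still so for the second after the job is handed in, with the robot touching nothing.
It also fails if it takes over 72 s, if anything falls off the work surface, if the arm or the gripper's body presses on something with over 40 N, if the wrist force passes 120 N, or if a joint passes its speed limit or range.

ROBOT

A 6-joint arm with a two-finger parallel gripper is mounted at the origin on a cart in front of the work surface, level with it; the furniture and walls round the work are solid. World frame = base frame: x ahead of the robot, y to its left, z up, the work surface at z = 0. Lengths are in mm, angles in rad, forces in N, time in s.
With the tool pointing down it reaches from about 275 to 750 mm from the base axis. Payload 10.2 kg.
Tool frame: the origin (TCP) lies midway between the tips of the shut fingers; the grasp point (between the pads) lies 19 mm behind it; z points along the fingers, y is the direction in which the jaws open and shut (so a half turn about z gives the same grasp; the last joint's range is limited). The gripper opens to 85 mm and grips with 20 to 120 N. Pads are 22 mm wide; open, the fingers measure 114 mm over their backs; the gripper's body (76 mm by 85 mm) begins 54 mm behind the grasp point. The pads swing forward as they close: fully open they stand 13 mm farther back than shut.
Start: joints at [1.098, 0.313, 1.498, -0, 1.331, -0.223], TCP at [129.798, 508.708, 231.294] pointing down, gripper open.
Joint ranges: [-2.94, 2.94], [-0.97, 2.17], [0.19, 2.56], [-1.23, 4.37], [0.02, 3.11], [-2.88, 2.88]. Speed limits (rad/s): [2.39, 2.39, 3.01, 3.14, 3.14, 3.14].

INTERFACE

Orientations are given as a unit quaternion [w, x, y, z].
In Python, from rig import sense, optics, ctrl gives the robot as it stands.
- The arm moves only by the tool play_rows, never from a script. Its argument "plan" is a list of rows, each a list of 7 numbers: the shift along the world's x, y, z in mm, then the turn, a rotation vector about the world's x, y, z in rad, then the opening, from -1 (shut) to 1 (fully open), so that 0 is half open. A call has 1 to 5 rows; each row shifts and turns the pose as measured when the row begins; what a row does not reach is not made up. A row lasts 1/12 s, in which the tool goes at most 41.7 mm and 7.16 degrees, less where a joint would pass 70% of its speed; a pose out of reach is approached as far as the arm can. A call is refused whole if a number of a shift passes 41.7 or a number of a turn 0.125, either way. A call with a gripper value outside its range is refused whole. The fingers move at their own pace and stop on an object; "grip_force" is the grip in N (left out, the last holds). Time passes only in rows, so rows that do not move let the fingers close. It gives the time, the measured TCP pose, the force and the opening at its end, in the units of the state.
- sense(): the state, without advancing time (a new reading comes with each control period).
- optics.capture(name): name is "side" or "top" or "wrist"; returns a dict with "img" (480x640x3 uint8, blue, green, red), "fx", "fy", "cx", "cy" (pixels), "world_to_cam" (4x4, takes a point from world to camera coordinates). Camera axes: x right, y up, looking along -z (the intrinsics and any distortion apply to the point x, -y, -z); pixel columns grow to the right and rows downward; lengths in mm; the calibration is good to about 2 mm. The wrist camera is an equidistant fisheye: a pixel r from the principal point sees the ray r / f radians off the axis. A picture is of the moment at which its call begins. There is no depth.
- ctrl.finish_job(): hands the job in, once; it reports no verdict.
The state is a dict: "time_s": time; "joints": joint angles; "dq": joint speeds; "tau": joint torques, N m; "eef_pos": TCP position; "ee_rot": TCP orientation; "force": force on the tool from outside, world axes, zero at the start; "wrist_torque": the same for the moment, N m; "grip_width": opening from 0.0 (shut) to 1.0 (fully open).
Only numpy, scipy, OpenCV 4.12 (cv2) and the standard library are available. Lean on these libraries where they do the work, as an engineer would, in place of code of your own. Each camera call takes 0.05 s, during which the arm holds its last target. There are 200 camera calls.

## Working session

There is one attempt and no reset: what is moved stays moved. The work goes in short steps, Python scripts to look and compute and a tool call to move; the robot and the scene stay as the last step left them, time stands still between calls to the robot, and variables do not carry over. Pictures are saved under pics/ and viewed, about 8 in all and at most 12, crops included, and the job is handed in when it is done.

Besides the shell and the picture viewer there is one more tool, called as a command line: name --pt "numbers of a row" for each row, then --argument value for the rest. play_rows: Moves the arm, as the interface text tells. Its arguments: {"type":"object","properties":{"plan":{"type":"array"},"grip_force":{"type":"number"}},"required":["plan"]}

```bash
mkdir -p pics; ls; python3 - <<'E'
from rig import sense, optics
import cv2,numpy as np
s=sense();print(s)
for n in ("side","top"):
    c=optics.capture(n);cv2.imwrite(f"pics/{n}0.png",c["img"])
    print(n,{k:v for k,v in c.items() if k!="img"})
E
```

```text
pics
{'time_s': 0.0, 'joints': array([ 1.09760292e+00,  3.13459319e-01,  1.49845717e+00, -2.45288348e-05,
        1.33099221e+00, -2.23397043e-01]), 'dq': array([-0.00073133,  0.00053962, -0.00010107, -0.00223904,  0.00130046,
        0.00063745]), 'tau': array([-6.63091171e-06, -4.12273192e+01, -2.59737754e+01, -2.12477044e-04,
        4.24217025e-03,  1.14489333e-05]), 'eef_pos': array([129.67657215, 508.46057607, 230.72274749]), 'ee_rot': array([-2.13382810e-04,  1.24570783e-01,  9.92210505e-01, -6.22574095e-04]), 'force': array([-0.94610584, -0.19428782,  0.1126473 ]), 'wrist_torque': array([0.0204346 , 0.03049496, 0.01048656]), 'grip_width': 0.998648212414267}
side {'fx': 452.5350694522598, 'fy': 452.5350694522598, 'cx': 319.6438196725028, 'cy': 245.12014240708814, 'world_to_cam': array([[ 9.99309295e-01,  3.71534032e-02, -7.47163231e-04,
        -6.08482839e+02],
       [-1.80325864e-02,  5.02403847e-01,  8.64445025e-01,
         1.26591836e+01],
       [ 3.24924523e-02, -8.63834474e-01,  5.02726806e-01,
        -1.24228332e+03],
       [ 0.00000000e+00,  0.00000000e+00,  0.00000000e+00,
         1.00000000e+00]])}
top {'fx': 465.50738268402506, 'fy': 465.50738268402506, 'cx': 316.68002675994404, 'cy': 238.49526836536091, 'world_to_cam': array([[ 3.92538193e-02, -9.99220904e-01,  4.08944427e-03,
        -1.02412912e+02],
       [ 9.74877910e-01,  3.91948870e-02,  2.19264272e-01,
        -6.07663343e+02],
       [-2.19253730e-01, -4.62025124e-03,  9.75656935e-01,
        -9.80919655e+02],
       [ 0.00000000e+00,  0.00000000e+00,  0.00000000e+00,
         1.00000000e+00]])}
```

View pics/top0.png

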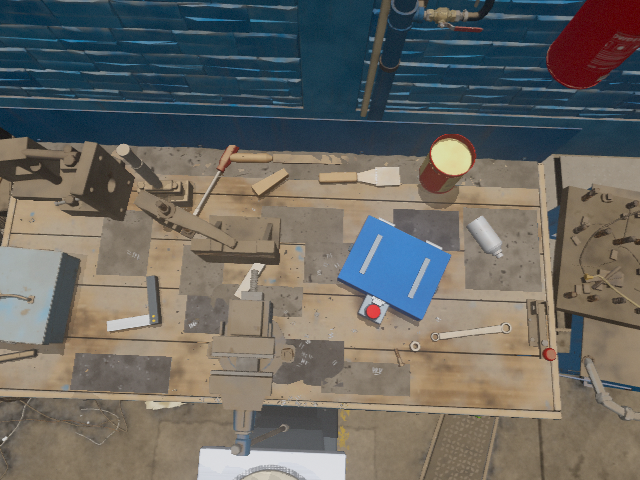

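View pics/side0.png

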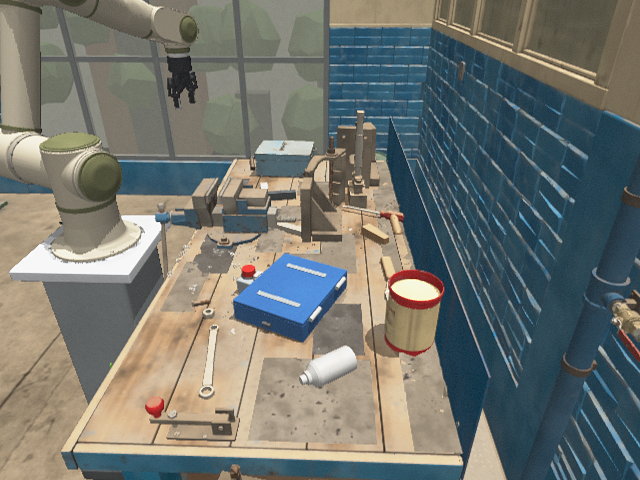

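Top view: the case is at about (395,267), the button at (373,311), the square's stock at about (153,300) with its blade at (128,323), and the can at (485,235). Next I fit the poses.

```bash
cat > h.py <<'E'
import numpy as np,cv2
from rig import sense,optics
from scipy.spatial.transform import Rotation as R
def ray(c,u,v,fish=False):
    W=c["world_to_cam"];Rm=W[:3,:3];o=-Rm.T@W[:3,3]
    x=(u-c["cx"])/c["fx"];y=(v-c["cy"])/c["fy"]
    if fish:
        r=np.hypot(x,y);k=np.sin(r)/max(r,1e-9);d=np.array([x*k,-y*k,-np.cos(r)])
    else: d=np.array([x,-y,-1.])
    return o,Rm.T@d
def pt(c,u,v,z,fish=False):
    o,d=ray(c,u,v,fish);return o+d*(z-o[2])/d[2]
def proj(c,p,fish=False):
    W=c["world_to_cam"];q=W[:3,:3]@np.asarray(p,float)+W[:3,3];x,y,z=q[0],-q[1],-q[2]
    if fish:
        h=np.hypot(x,y);t=np.arctan2(h,z);return c["cx"]+c["fx"]*t*x/h,c["cy"]+c["fy"]*t*y/h
    return c["cx"]+c["fx"]*x/z,c["cy"]+c["fy"]*y/z
E
python3 - <<'E'
from h import *
c=optics.capture("top");im=c["img"];hsv=cv2.cvtColor(im,cv2.COLOR_BGR2HSV)
def blob(m,box):
    x0,y0,x1,y1=box;k=np.zeros_like(m);k[y0:y1,x0:x1]=m[y0:y1,x0:x1]
    n,l,s,ct=cv2.connectedComponentsWithStats(k);i=1+np.argmax(s[1:,4]);return (l==i).astype(np.uint8),s[i],ct[i]
print(hsv[280,400],hsv[300,153],hsv[323,125],hsv[311,373])
m=((hsv[...,0]>98)&(hsv[...,0]<118)&(hsv[...,1]>150)&(hsv[...,2]>120)).astype(np.uint8)
b,s,ct=blob(m,(325,200,460,330));print(s,ct)
h=max(cv2.findContours(b,0,2)[0],key=len)
W=np.array([pt(c,u,v,48)[:2] for u,v in h[:,0]],np.float32)
r=cv2.minAreaRect(W);print("lid",r);print(cv2.boxPoints(r))
m=(((hsv[...,0]<8)|(hsv[...,0]>172))&(hsv[...,1]>150)).astype(np.uint8)
b,s,ct=blob(m,(350,290,400,330));print("btn",ct,pt(c,*ct,54))
cv2.imwrite("pics/sq.png",np.hstack([cv2.resize(im[265:340,95:170],None,fx=5.3,fy=5.3,interpolation=2),cv2.resize(im[205:325,330:450],(397,397),interpolation=2)]))
E
```

```text
[105 172 193] [ 90   6 118] [ 30   1 205] [  0 174 224]
[ 339  216  112  103 5888] [394.63043478 266.73556386]
lid ((559.6803588867188, -256.7257080078125), (207.28912353515625, 162.1875457763672), 65.38814544677734)
[[ 442.7892  -317.18112]
 [ 590.242   -384.7272 ]
 [ 676.57153 -196.2703 ]
 [ 529.1187  -128.72421]]
btn [372.8943662  311.04225352] [ 455.3653033  -208.51293923   54.        ]Traceback (most recent call last):
  File "<stdin>", line 14, in <module>
    return _nx.concatenate(arrs, 1, dtype=dtype, casting=casting)
           ~~~~~~~~~~~~~~~^^^^^^^^^^^^^^^^^^^^^^^^^^^^^^^^^^^^^^^
ValueError: all the input array dimensions except for the concatenation axis must match exactly, but along dimension 0, the array at index 0 has size 398 and the array at index 1 has size 397
```

Case: centre (559.7, -256.7), yaw -24.6°, and the button agrees with that to under 1 mm. I'll move past the square at height for a wrist look on the way to the button.

play_rows --pt "27 -24 10 0 0 -0.018 -1" --pt "27 -24 10 0 0 -0.018 -1" --pt "27 -24 10 0 0 -0.018 -1" --pt "27 -24 10 0 0 -0.018 -1" --pt "27 -24 10 0 0 -0.018 -1"

```text
time_s: 0.57
eef_pos: [263.3, 385.4, 279.0]
ee_rot: [-0.003, 0.165, 0.986, -0.003]
force: [1.1, 0.3, 0.2]
grip_width: 0.299
```

play_rows --pt "27 -24 5 0 0 -0.018 -1" --pt "27 -24 5 0 0 -0.018 -1" --pt "27 -24 5 0 0 -0.018 -1" --pt "27 -24 5 0 0 -0.018 -1" --pt "27 -24 5 0 0 -0.018 -1"

```text
time_s: 0.98
eef_pos: [403.2, 258.1, 306.2]
ee_rot: [-0.002, 0.212, 0.977, -0.003]
force: [1.2, 1.2, -0.5]
grip_width: -0.001
```

play_rows --pt "0 0 0 0 0 0 -1" --pt "0 0 0 0 0 0 -1"

```text
time_s: 1.15
eef_pos: [407.6, 253.5, 306.2]
ee_rot: [-0.002, 0.216, 0.976, -0.003]
force: [0.4, 0.1, -0.3]
grip_width: 0.0
```

```bash
python3 - <<'E'
from h import *
s=sense();print(s["eef_pos"],s["ee_rot"],s["joints"])
c=optics.capture("wrist");cv2.imwrite("pics/w1.png",c["img"]);np.savez("w1.npz",**c)
print({k:v for k,v in c.items() if k!="img"})
t=optics.capture("top");print(pt(t,153,300,26))
for p in [(475,230,26)]: print(proj(c,p,True))
E
```

```text
[407.64708572 253.48404085 306.23515017] [-0.00178845  0.21582073  0.97642684 -0.00297371] [ 0.31341827  0.17098784  1.48395449 -0.00332755  1.49274674 -0.82204126]
{'fx': 371.64829954431775, 'fy': 371.64829954431775, 'cx': 328.1704213337375, 'cy': 236.66923731666614, 'world_to_cam': array([[ 4.21360699e-01,  9.06873056e-01, -6.03506047e-03,
        -3.99528327e+02],
       [-8.62314132e-01,  3.98578787e-01, -3.12328813e-01,
         3.14008316e+02],
       [-2.80837138e-01,  1.36807205e-01,  9.49954889e-01,
        -3.72258961e+02],
       [ 0.00000000e+00,  0.00000000e+00,  0.00000000e+00,
         1.00000000e+00]])}
[462.4609671 288.1800048  26.       ]
(np.float64(335.6436326027878), np.float64(246.61902448735714))
```

View pics/w1.png

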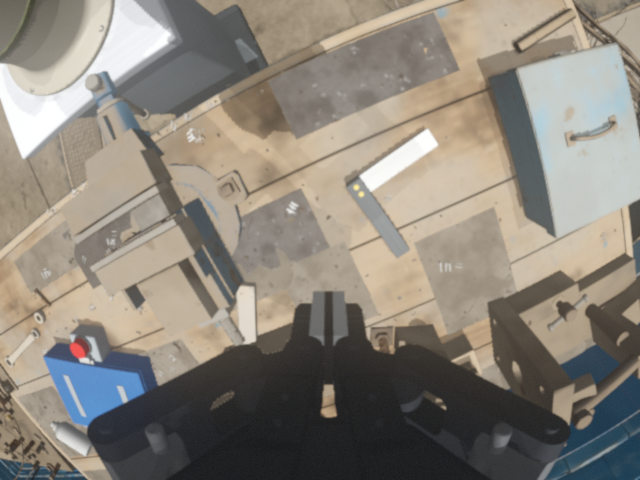

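The wrist view shows the stock's top running from about (355,181) to (402,252), and the blade tip at about (432,137). It also shows the parallel at (246,310). I'll compute the square pose from these and the joint solution for the button.

```bash
python3 - <<'E'
from h import *
c=dict(np.load("w1.npz"));im=c["img"]
a=pt(c,356,180,26,True)[:2];b=pt(c,403,250,26,True)[:2]
d=b-a;print(a,b,np.hypot(*d),"yaw",np.degrees(np.arctan2(d[1],d[0])),(a+b)/2)
e1=pt(c,433,135,15,True)[:2];e0=pt(c,365,187,15,True)[:2];print(e1,np.degrees(np.arctan2(*(e1-e0)[::-1]))-90)
r=R.from_quat(sense()["ee_rot"],scalar_first=True).as_matrix();print("tool y",np.degrees(np.arctan2(r[1,1],r[0,1])),r[:,2])
E
```

```text
[410.85277711 285.17919638] [513.94388248 303.35008922] 104.68026247601979 yaw 9.996307397370067 [462.3983298 294.2646428]
[400.17294617 391.48451059] 13.931370408837594
tool y 65.19579893402326 [-0.00480861 -0.00516564 -0.9999751 ]
```

play_rows --pt "4 -40 0 0 0 0 -1" --pt "4 -40 0 0 0 0 -1" --pt "4 -40 0 0 0 0 -1" --pt "4 -40 0 0 0 0 -1" --pt "4 -40 0 0 0 0 -1"

```text
time_s: 1.67
eef_pos: [421.7, 58.6, 305.1]
ee_rot: [-0.003, 0.203, 0.979, -0.002]
force: [1.6, 0.0, -0.9]
grip_width: 0.0
```

play_rows --pt "4 -40 0 0 0 0 -1" --pt "4 -40 0 0 0 0 -1" --pt "4 -40 0 0 0 0 -1" --pt "4 -40 -10 0 0 0 -1" --pt "4 -40 -20 0 0 0 -1"

```text
time_s: 2.08
eef_pos: [440.2, -141.7, 279.1]
ee_rot: [0.001, 0.198, 0.98, -0.003]
force: [1.9, 0.2, -0.6]
grip_width: 0.0
```

play_rows --pt "3 -20 -35 0 0 0 -1" --pt "3 -10 -40 0 0 0 -1" --pt "2 0 -40 0 0 0 -1" --pt "0 0 -20 0 0 0 -1" --pt "0 0 0 0 0 0 -1"

```text
time_s: 2.5
eef_pos: [447.5, -173.6, 136.5]
ee_rot: [0.001, 0.197, 0.98, -0.003]
force: [-0.2, 1.1, 0.0]
grip_width: -0.002
```

play_rows --pt "4 -17 -10 0 0 -0.02 -1" --pt "4 -17 -15 0 0 -0.01 -1" --pt "0 0 -15 0 0 0 -1" --pt "0 0 -5 0 0 0 -1" --pt "0 0 0 0 0 0 -1"

```text
time_s: 2.92
eef_pos: [458.8, -204.2, 94.6]
ee_rot: [0.003, 0.208, 0.978, -0.003]
force: [-0.5, -0.2, 0.2]
grip_width: 0.002
```

```bash
python3 - <<'E'
from h import *
s=sense();print(s["eef_pos"],s["force"])
c=optics.capture("side");im=c["img"];cv2.imwrite("pics/s2.png",cv2.resize(im[180:360,180:400],(733,600),interpolation=2))
E
```

```text
[ 458.76049941 -204.1850408    94.58643688] [-0.47352481 -0.15642882  0.1980766 ]
```

View pics/s2.png

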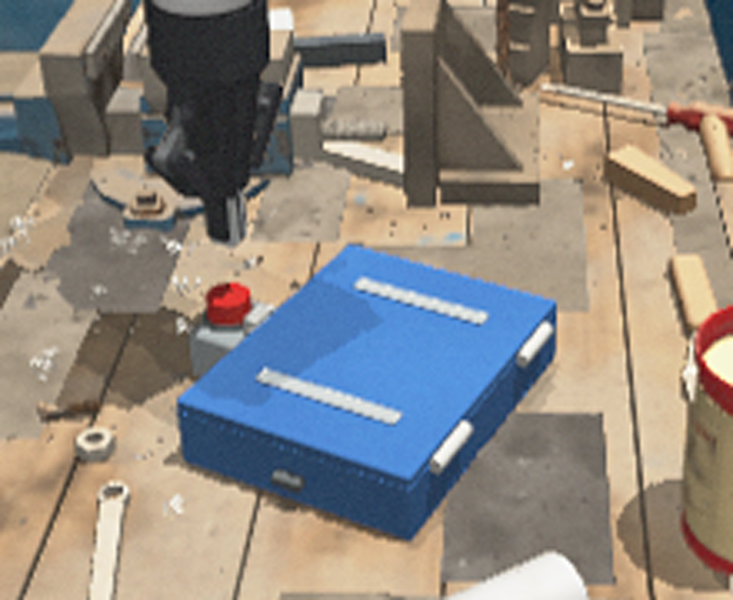

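The gripper is right above the button at (228,305) in the crop, and the lid is shut. Now I press.

play_rows --pt "-4 -4 -15 0 0 0 -1" --pt "0 0 -13 0 0 0 -1" --pt "0 0 -5 0 0 0 -1" --pt "0 0 0 0 0 0 -1"

```text
time_s: 3.3
eef_pos: [457.6, -207.2, 67.1]
ee_rot: [0.007, 0.206, 0.979, -0.005]
force: [0.4, 0.2, -0.1]
grip_width: 0.0
```

play_rows --pt "0 0 -3 0 0 0 -1" --pt "0 0 -3 0 0 0 -1" --pt "0 0 -2 0 0 0 -1"

```text
time_s: 3.55
eef_pos: [459.1, -207.2, 61.6]
ee_rot: [0.009, 0.205, 0.979, -0.006]
force: [-0.2, 0.5, -0.0]
grip_width: -0.0
```

play_rows --pt "-3 -1 -4 0 0 0 -1" --pt "0 0 -4 0 0 0 -1" --pt "0 0 -3 0 0 0 -1"

```text
time_s: 3.8
eef_pos: [456.3, -208.6, 51.0]
ee_rot: [0.01, 0.205, 0.979, -0.007]
force: [-0.2, 1.8, 4.7]
grip_width: 0.002
```

play_rows --pt "0 0 -3 0 0 0 -1" --pt "0 0 -2 0 0 0 -1"

```text
time_s: 3.97
eef_pos: [456.5, -208.6, 49.1]
ee_rot: [0.01, 0.204, 0.979, -0.007]
force: [-14.4, 9.0, 42.6]
grip_width: 0.005
```

Pressed to the bottom. I'll lift off and look.

play_rows --pt "0 0 6 0 0 0 -1" --pt "-5 2 15 0 0 0 -1" --pt "-9 4 20 0 0 0 -1" --pt "0 0 0 0 0 0 -1"

```text
time_s: 4.3
eef_pos: [442.2, -202.6, 91.9]
ee_rot: [0.01, 0.204, 0.979, -0.007]
force: [-0.3, -0.9, 1.3]
grip_width: 0.004
```

```bash
python3 - <<'E'
from h import *
s=sense();print(s["eef_pos"],s["force"])
r=R.from_quat(s["ee_rot"],scalar_first=True).as_matrix();print("tool z",r[:,2])
c=optics.capture("side");im=c["img"];cv2.imwrite("pics/s3.png",cv2.resize(im[180:360,180:400],(733,600),interpolation=2))
# model check: corners of lid at angle a
y=np.radians(-24.6);C=np.array([559.7,-256.7,0]);X=np.array([np.cos(y),np.sin(y),0]);Y=np.array([-np.sin(y),np.cos(y),0])
for a in (.6,.75,.9):
    for k in (-105,105):
        p=C+X*(82.5-165*np.cos(a))+Y*k+[0,0,40+165*np.sin(a)]
        u,v=proj(c,p);print(a,k,p.round(),round((u-180)*3.333),round((v-180)*3.333))
E
```

```text
[ 442.21939501 -202.5792657    91.87137144] [-0.27996255 -0.86910739  1.27926691]
tool z [ 0.01665795 -0.01744562 -0.99970904]
0.6 -105 [ 467. -330.  133.] 200 297
0.6 105 [ 555. -139.  133.] 379 147
0.75 -105 [ 481. -336.  152.] 219 275
0.75 105 [ 569. -145.  152.] 398 127
0.9 -105 [ 498. -344.  169.] 244 258
0.9 105 [ 585. -153.  169.] 421 110
```

View pics/s3.png

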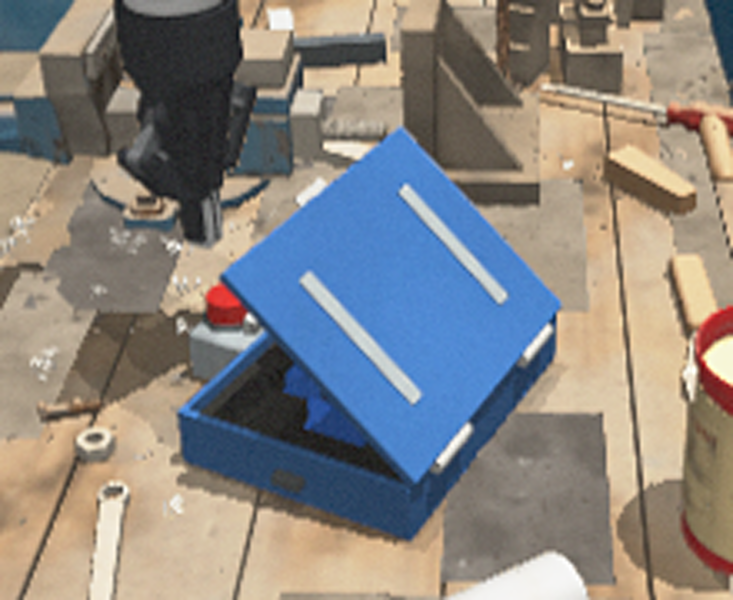

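The lid popped to about 0.75 rad; its edge corners at (222,275) and (402,127) in the crop match the model. I'll now bring the fingers in below and in front of the edge, clear of the tab.

play_rows --pt "8 10 9 0.009 0.009 0 -1" --pt "22 2 7 0.009 0.009 0 -1" --pt "20 2 6 0 0 0 -1" --pt "12 0 2 0 0 0 -1" --pt "0 0 0 0 0 0 -1"

```text
time_s: 4.77
eef_pos: [505.9, -187.8, 110.4]
ee_rot: [-0.004, 0.206, 0.979, 0.002]
force: [-0.2, -0.5, -0.4]
grip_width: -0.003
```

```bash
cat >> h.py <<'E'
yw=np.radians(-24.6);C=np.array([559.7,-256.7,0]);X=np.array([np.cos(yw),np.sin(yw),0]);Y=np.array([-np.sin(yw),np.cos(yw),0])
def st():
    s=sense();p=s["eef_pos"];q=p-C;r=R.from_quat(s["ee_rot"],scalar_first=True).as_matrix()
    print("t",s["time_s"],"world",p.round(1),"case",(q@X).round(1),(q@Y).round(1),p[2].round(1),"z",r[:,2].round(3),"yaw",np.degrees(np.arctan2(r[1,1],r[0,1])).round(1),"F",s["force"].round(1),"g",round(s["grip_width"],3))
E
python3 -c "from h import *;st()"
```

```text
t 4.7667 world [ 505.9 -187.8  110.4] case -77.6 40.3 110.4 z [-0.007  0.005 -1.   ] yaw 66.2 F [-0.2 -0.5 -0.4] g -0.003
```

play_rows --pt "8 -3.5 0 0 0 0 -1" --pt "7 -3 0 0 0 0 -1" --pt "5 -2.5 2 0 0 0 -1" --pt "5 -2.3 3 0 0 0 -1" --pt "4.3 -2 5 0 0 0 -1"

```text
time_s: 5.18
eef_pos: [533.8, -200.9, 115.3]
ee_rot: [-0.009, 0.206, 0.979, 0.003]
force: [0.2, -0.0, 0.4]
grip_width: 0.001
```

play_rows --pt "4.5 -2 5 0 0 0 -1" --pt "4.6 -2.1 5 0 0 0 -1" --pt "5 -2.3 4.5 0 0 0 -1" --pt "5 -2.3 4.5 0 0 0 -1" --pt "5.2 -2.4 4 0 0 0 -1"

```text
time_s: 5.6
eef_pos: [560.1, -213.5, 141.6]
ee_rot: [-0.008, 0.206, 0.978, 0.003]
force: [-0.7, -0.4, 0.3]
grip_width: -0.003
```

```bash
python3 - <<'E'
from h import *
st()
c=optics.capture("side");im=c["img"];cv2.imwrite("pics/s4.png",cv2.resize(im[160:340,180:400],(733,600),interpolation=2))
for a in (.8,.9,1.0,1.1,1.2):
    print(a,[tuple(np.round((np.array(proj(c,C+X*(82.5-165*np.cos(a))+Y*k+[0,0,40+165*np.sin(a)]))-[180,160])*3.333)) for k in (-105,105)])
E
```

```text
t 5.6 world [ 560.1 -213.5  141.6] case -17.6 39.4 141.6 z [-0.014  0.009 -1.   ] yaw 66.2 F [-0.7 -0.4  0.3] g -0.003
0.8 [(np.float64(227.0), np.float64(336.0)), (np.float64(405.0), np.float64(187.0))]
0.9 [(np.float64(244.0), np.float64(324.0)), (np.float64(421.0), np.float64(176.0))]
1.0 [(np.float64(263.0), np.float64(315.0)), (np.float64(439.0), np.float64(167.0))]
1.1 [(np.float64(284.0), np.float64(309.0)), (np.float64(458.0), np.float64(160.0))]
1.2 [(np.float64(307.0), np.float64(304.0)), (np.float64(479.0), np.float64(155.0))]
```

View pics/s4.png

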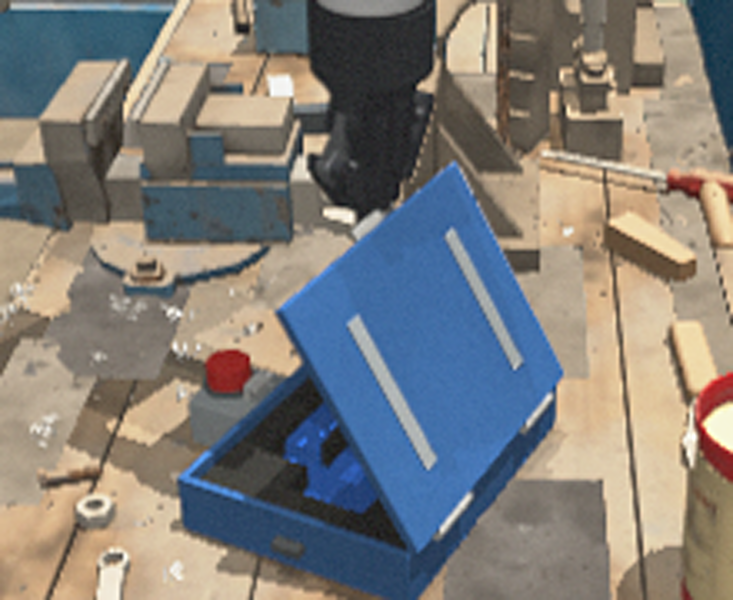

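The edge sits at about (280,308), so the lid is at about 1.08 rad and following the fingers. I'll continue the arc slowly and ease off near upright.

play_rows --pt "5.4 -2.5 3.2 0 0 0 -1" --pt "5.4 -2.5 3 0 0 0 -1" --pt "5.4 -2.5 2.8 0 0 0 -1" --pt "5.4 -2.5 2.5 0 0 0 -1" --pt "5.4 -2.5 2.2 0 0 0 -1"

```text
time_s: 6.07
eef_pos: [589.6, -227.3, 158.2]
ee_rot: [-0.007, 0.206, 0.978, 0.003]
force: [-0.5, -0.5, 0.3]
grip_width: 0.001
```

play_rows --pt "5 -2.3 1.8 0 0 0 -1" --pt "5 -2.3 1.5 0 0 0 -1" --pt "4.5 -2 1.2 0 0 0 -1" --pt "4 -1.8 0.8 0 0 0 -1" --pt "3.5 -1.6 0.5 0 0 0 -1"

```text
time_s: 6.48
eef_pos: [613.9, -238.4, 165.2]
ee_rot: [-0.006, 0.206, 0.978, 0.002]
force: [-0.3, 0.1, -0.1]
grip_width: -0.001
```

```bash
python3 - <<'E'
from h import *
st()
c=optics.capture("side");im=c["img"]
hsv=cv2.cvtColor(im,cv2.COLOR_BGR2HSV)
m=((hsv[...,0]>98)&(hsv[...,0]<118)&(hsv[...,1]>150)&(hsv[...,2]>90)).astype(np.uint8)
m[:200]=m[:200]; n,l,s,ct=cv2.connectedComponentsWithStats(m[180:360,225:370]);print(s[1:][s[1:,4]>200])
for a in (1.3,1.4,1.5,1.6,1.8,1.95):
    print(a,[tuple(np.round(proj(c,C+X*(82.5-165*np.cos(a))+Y*k+[0,0,40+165*np.sin(a)]))) for k in (-105,105)])
cv2.imwrite("pics/s5.png",cv2.resize(im[160:340,180:400],(733,600),interpolation=2))
E
```

```text
t 6.4833 world [ 613.9 -238.4  165.2] case 41.7 39.2 165.2 z [-0.011  0.007 -1.   ] yaw 66.2 F [-0.3  0.1 -0.1] g -0.001
[[  40   27   84  118 2541]]
1.3 [(np.float64(279.0), np.float64(251.0)), (np.float64(330.0), np.float64(206.0))]
1.4 [(np.float64(287.0), np.float64(251.0)), (np.float64(337.0), np.float64(206.0))]
1.5 [(np.float64(295.0), np.float64(252.0)), (np.float64(344.0), np.float64(206.0))]
1.6 [(np.float64(303.0), np.float64(254.0)), (np.float64(351.0), np.float64(208.0))]
1.8 [(np.float64(320.0), np.float64(261.0)), (np.float64(366.0), np.float64(213.0))]
1.95 [(np.float64(333.0), np.float64(268.0)), (np.float64(376.0), np.float64(218.0))]
```

play_rows --pt "3 -1.4 0.4 0 0 0 -1" --pt "3 -1.4 0.3 0 0 0 -1" --pt "3 -1.4 0.2 0 0 0 -1" --pt "3 -1.4 0 0 0 0 -1" --pt "3 -1.4 0 0 0 0 -1"

```text
time_s: 6.95
eef_pos: [630.7, -246.2, 167.0]
ee_rot: [-0.006, 0.206, 0.979, 0.002]
force: [-0.4, 0.3, 2.7]
grip_width: -0.002
```

```bash
python3 - <<'E'
from h import *
st()
c=optics.capture("side");im=c["img"]
cv2.imwrite("pics/s6.png",cv2.resize(im[160:340,180:400],(733,600),interpolation=2))
E
```

```text
t 6.95 world [ 630.7 -246.2  167. ] case 60.2 39.1 167.0 z [-0.01   0.007 -1.   ] yaw 66.2 F [-0.4  0.3  2.7] g -0.002
```

View pics/s6.png

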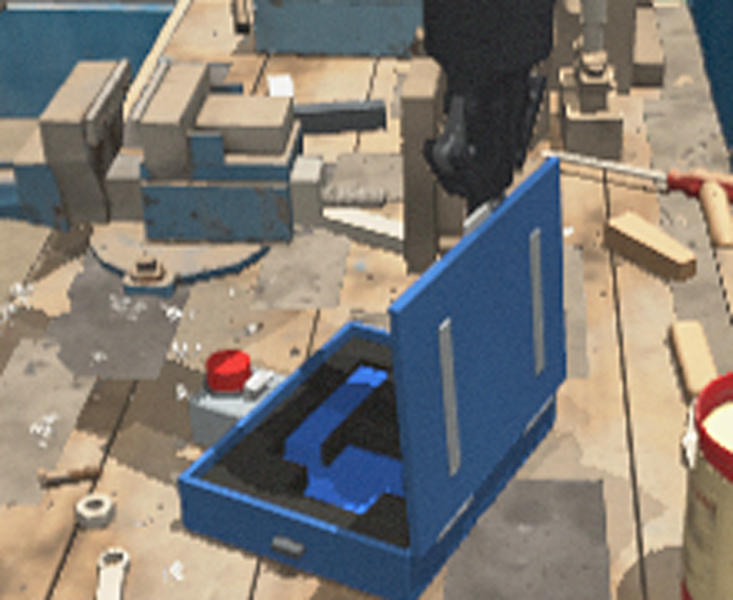

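The lid is at about 1.53 rad (edge corner at (393,307) in the crop). I'll nudge it on gently so it tips over by itself.

play_rows --pt "2.5 -1.2 0.8 0 0 0 -1" --pt "2.5 -1.2 0.5 0 0 0 -1" --pt "2.5 -1.2 0 0 0 0 -1" --pt "2 -1 0 0 0 0 -1"

```text
time_s: 7.33
eef_pos: [641.1, -251.3, 167.6]
ee_rot: [-0.006, 0.206, 0.978, 0.002]
force: [-0.2, 0.9, 1.3]
grip_width: -0.001
```

```bash
cat > lid.py <<'E'
from h import *
def lid(tag=None):
    c=optics.capture("side");im=c["img"];hsv=cv2.cvtColor(im,cv2.COLOR_BGR2HSV)
    m=((hsv[...,0]>98)&(hsv[...,0]<118)&(hsv[...,1]>150)&(hsv[...,2]>90))
    best=[]
    for a in np.arange(.6,2.1,.02):
        # outer (back) face of lid: score blue inside polygon, not blue in band beyond the edge
        def quad(r0,r1):
            o=[]
            for r,k in ((r0,-103),(r1,-103),(r1,103),(r0,103)):
                p=C+X*(82.5-r*np.cos(a)+8*np.sin(a))+Y*k+[0,0,40+r*np.sin(a)+8*np.cos(a)];o.append(proj(c,p))
            k=np.zeros(m.shape,np.uint8);cv2.fillPoly(k,[np.int32(np.round(o))],1);return k>0
        best.append((m[quad(60,163)].mean()-m[quad(170,195)].mean(),a))
    best.sort();return best[-1]
if __name__=="__main__": st();print(lid())
E
python3 lid.py
```

```text
t 7.3333 world [ 641.1 -251.3  167.6] case 71.7 38.8 167.6 z [-0.011  0.007 -1.   ] yaw 66.2 F [-0.2  0.9  1.3] g -0.001
(np.float64(0.21529745042492918), np.float64(1.580000000000001))
```

play_rows --pt "2 -1 0 0 0 0 -1" --pt "2 -1 0 0 0 0 -1" --pt "1.5 -0.7 0 0 0 0 -1" --pt "0 0 0 0 0 0 -1" --pt "0 0 0 0 0 0 -1"

```text
time_s: 7.8
eef_pos: [647.3, -254.4, 166.9]
ee_rot: [-0.007, 0.206, 0.978, 0.003]
force: [-0.7, -0.1, 0.3]
grip_width: -0.001
```

play_rows --pt "0 0 0 0 0 0 -1" --pt "0 0 0 0 0 0 -1" --pt "0 0 0 0 0 0 -1" --pt "0 0 0 0 0 0 -1"

```text
time_s: 8.13
eef_pos: [647.1, -254.3, 167.0]
ee_rot: [-0.007, 0.206, 0.978, 0.003]
force: [0.1, -0.1, -0.2]
grip_width: 0.003
```

```bash
python3 lid.py; python3 -c "
from h import *
c=optics.capture('side');cv2.imwrite('pics/s7.png',cv2.resize(c['img'][160:340,180:400],(733,600),interpolation=2))"
```

```text
t 8.1333 world [ 647.1 -254.3  167. ] case 78.5 38.6 167.0 z [-0.012  0.008 -1.   ] yaw 66.2 F [ 0.1 -0.1 -0.2] g 0.003
(np.float64(0.23449830890642615), np.float64(1.9000000000000012))
```

View pics/s7.png

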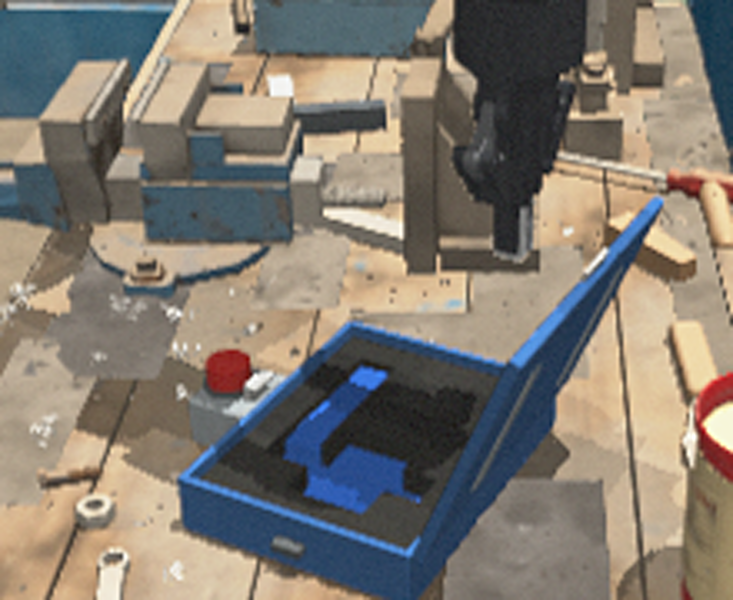

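The lid rests open on its stop (about 1.9–1.95 rad), and the blue-floored pocket shows at about (350,440) in the crop. Now over to the square.

play_rows --pt "-20 9 33 0 0 0 0" --pt "-20 9 33 0 0 0 0" --pt "-20 9 33 0 0 0 0" --pt "-15 15 33 0 0 0.04 0" --pt "-8 38 10 0 0 0.045 0"

```text
time_s: 8.65
eef_pos: [558.8, -175.8, 304.8]
ee_rot: [-0.014, 0.167, 0.986, 0.004]
force: [1.1, 0.4, 1.0]
grip_width: 0.506
```

play_rows --pt "-8 39 0 0 0 0.045 0" --pt "-8 39 0 0 0 0.045 0" --pt "-8 39 0 0 0 0.045 0" --pt "-8 39 0 0 0 0.045 0" --pt "-8 39 0 0 0 0.045 0"

```text
time_s: 9.07
eef_pos: [515.2, 25.0, 310.5]
ee_rot: [-0.009, 0.052, 0.999, 0.001]
force: [1.0, -0.7, 0.8]
grip_width: 0.497
```

play_rows --pt "-8 39 0 0 0 0.045 0" --pt "-8 39 0 0 0 0.045 0" --pt "-8 39 0 0 0 0.045 0" --pt "-8 39 0 0 0 0.045 0" --pt "-8 39 0 0 0 0.045 0"

```text
time_s: 9.48
eef_pos: [470.7, 228.7, 312.4]
ee_rot: [-0.007, -0.066, 0.998, 0.0]
force: [0.3, -0.7, 1.2]
grip_width: 0.496
```

```bash
python3 - <<'E'
from h import *
st();c=optics.capture("top");im=c["img"];np.savez("top2.npz",**c)
o=cv2.resize(im[220:320,330:450],(720,600),interpolation=2);cv2.imwrite("pics/t8.png",o)
E
```

```text
t 9.4833 world [470.7 228.7 312.4] case -283.0 404.3 312.4 z [-0.014 -0.    -1.   ] yaw 97.5 F [ 0.3 -0.7  1.2] g 0.496
```

View pics/t8.png

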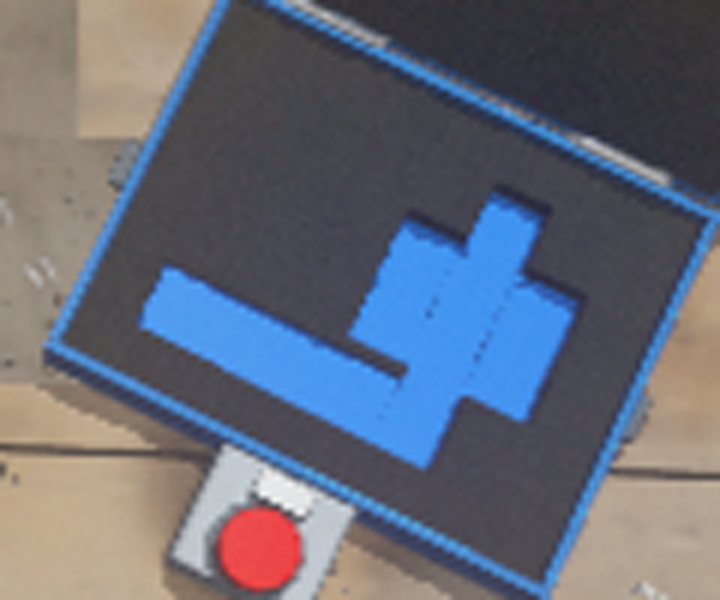

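The top view shows the L pocket's rim with the stock from (525,197) to about (412,460), the blade tip at (163,265)/(140,325), and hollow corners at (407,210), (587,297), (527,424) and (350,335). I'll compute the pocket in the case frame.

```bash
python3 - <<'E'
from h import *
c=dict(np.load("top2.npz"))
def f(n,u,v,z):
    p=pt(c,330+u/6-.42,220+v/6-.42,z);q=p-C;print(n,p[:2].round(1),"case",(q@X).round(1),(q@Y).round(1))
for n,u,v in [("h",407,210),("h",587,297),("h",527,424),("h",350,335),("bt",163,265),("bt",140,325),("sf",497,183),("sf",553,212),("sn",428,470)]: f(n,u,v,30)
for n,u,v in [("rimFL",48,350),("rimFR",548,597),("rimBL",228,0),("rimBR",718,215)]: f(n,u,v,40)
f("btn",259,549,54)
# square by wrist again
w=optics.capture("wrist");np.savez("w2.npz",**w)
S=np.array([463,293]);u,v=proj(w,[463,293,26],True);print(u,v)
x0,y0=int(u)-100,int(v)-75
x0=max(0,min(440,x0));y0=max(0,min(330,y0));print("off",x0,y0)
cv2.imwrite("pics/w9.png",cv2.resize(w["img"][y0:y0+150,x0:x0+200],(800,600),interpolation=2))
E
```

```text
h [ 589.  -266.6] case 30.8 3.2
h [ 557.8 -335.8] case 31.2 -72.7
h [ 508.1 -312.3] case -23.8 -72.1
h [ 539.5 -244.9] case -23.3 2.3
bt [ 563.7 -172.8] case -31.3 78.0
bt [ 540.1 -164.4] case -56.2 75.7
sf [ 601.1 -301.5] case 56.2 -23.5
sf [ 590.5 -323. ] case 55.6 -47.5
sn [ 489.1 -274.7] case -56.7 -45.7
rimFL [ 527.7 -129.1] case -82.2 102.7
rimFR [ 442.9 -317.4] case -81.0 -103.9
rimBL [ 667.5 -195.1] case 72.4 100.9
rimBR [ 589.9 -384. ] case 80.4 -103.1
btn [ 455.3 -208.2] case -115.1 0.6
376.426760991652 192.8649055633106
off 276 117
```

View pics/w9.png

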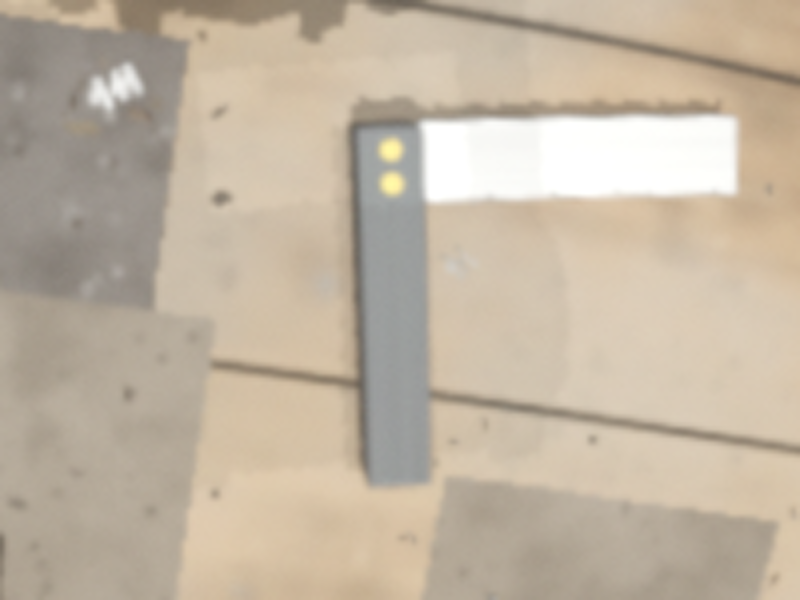

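The stock's top corners are at (357,125), (418,124), (429,484) and (368,486), with the blade tip at (737,117)/(737,193). The pocket comes out at case (-0.3, -35).

```bash
python3 - <<'E'
from h import *
w=dict(np.load("w2.npz"))
def f(u,v,z): return pt(w,276+u/4-.37,117+v/4-.37,z,True)[:2]
a,b,c_,d=f(357,125,26),f(418,124,26),f(429,484,26),f(368,486,26)
n=(a+b)/2;m=(c_+d)/2;v=m-n;print("len",np.hypot(*v),"wid",np.hypot(*(a-b)),np.hypot(*(c_-d)),"yaw",np.degrees(np.arctan2(v[1],v[0])),"ctr",(n+m)/2)
t=(f(737,117,15)+f(737,193,15))/2;r=(f(424,122,15)+f(427,199,15))/2;q=t-r;print("blade yaw",np.degrees(np.arctan2(q[1],q[0]))-90,t)
y=np.arctan2(v[1],v[0]);o=(n+m)/2;print("tip expected",o+[-43*np.cos(y)-110*np.sin(y),-43*np.sin(y)+110*np.cos(y)])
print("grasp target x+4",o+4*np.array([np.cos(y),np.sin(y)]))
E
```

```text
len 109.53080772844508 wid 17.802152023409132 18.85616118020495 yaw 11.367421507737038 ctr [464.61656606 290.52822994]
blade yaw 11.051978936531398 [401.46716135 390.95874515]
tip expected [400.77908799 389.89510769]
grasp target x+4 [468.53809968 291.31662964]
```

play_rows --pt "0 22 -30 0 -0.014 0.035 0" --pt "0 22 -40 0 0 0.03 0" --pt "-2 18 -40 0 0 0 0" --pt "0 0 -40 0 0 0 0" --pt "0 0 -30 0 0 0 0"

```text
time_s: 10.0
eef_pos: [469.8, 296.3, 135.3]
ee_rot: [0.01, -0.103, 0.995, 0.002]
force: [-0.2, -0.1, -1.3]
grip_width: 0.505
```

play_rows --pt "0 0 -15 0 0 0 0" --pt "0 0 0 0 0 0 0"

```text
time_s: 10.17
eef_pos: [467.0, 294.6, 113.3]
ee_rot: [0.005, -0.103, 0.995, 0.0]
force: [0.4, -0.7, -1.0]
grip_width: 0.498
```

```bash
python3 -c "from h import *;st()"
```

```text
t 10.1667 world [467.  294.6 113.3] case -313.8 462.6 113.3 z [ 0.01   0.002 -1.   ] yaw 101.8 F [ 0.4 -0.7 -1. ] g 0.498
```

play_rows --pt "1 -2 -25 0 0.01 -0.01 0" --pt "0.5 -1 -25 0 0 0 0" --pt "0 0 -18 0 0 0 0" --pt "0 0 -5 0 0 0 0" --pt "0 0 0 0 0 0 0"

```text
time_s: 10.58
eef_pos: [472.4, 290.0, 43.0]
ee_rot: [0.004, -0.096, 0.995, 0.002]
force: [-0.4, 0.1, 0.9]
grip_width: 0.497
```

```bash
python3 -c "from h import *;st()"
```

```text
t 10.5833 world [472.4 290.   43. ] case -306.9 460.8 43.0 z [ 0.007  0.004 -1.   ] yaw 101.0 F [-0.4  0.1  0.9] g 0.497
```

play_rows --pt "-4 1.5 -12 0 0 0 0" --pt "0 0 -12 0 0.007 0 0" --pt "0 0 -8 0 0 0 0" --pt "0 0 -4 0 0 0 0" --pt "0 0 0 0 0 0 0"

```text
time_s: 11.0
eef_pos: [472.8, 291.9, 11.5]
ee_rot: [0.005, -0.095, 0.995, 0.003]
force: [-0.2, 0.1, -0.4]
grip_width: 0.5
```

```bash
python3 -c "from h import *;st()"
```

```text
t 11.0 world [472.8 291.9  11.5] case -307.4 462.7 11.5 z [ 0.009  0.007 -1.   ] yaw 100.9 F [-0.2  0.1 -0.4] g 0.5
```

play_rows --pt "-4 0 -3 -0.007 0.01 0 0" --pt "0 0 -3 0 0 0 0" --pt "0 0 -1.5 0 0 0 0" --pt "0 0 0 0 0 0 0"

```text
time_s: 11.33
eef_pos: [469.5, 292.2, 4.8]
ee_rot: [0.0, -0.095, 0.995, 0.0]
force: [0.5, -0.3, 0.9]
grip_width: 0.5
```

play_rows --pt "0 0 0 0 0 0 -1" --pt "0 0 0 0 0 0 -1" --pt "0 0 0 0 0 0 -1" --pt "0 0 0 0 0 0 -1" --pt "0 0 0 0 0 0 -1" --grip_force 60

```text
time_s: 11.75
eef_pos: [469.7, 292.3, 5.3]
ee_rot: [0.0, -0.095, 0.995, 0.0]
force: [0.1, 0.1, 0.0]
grip_width: 0.219
```

```bash
python3 -c "from h import *;st()"
```

```text
t 11.75 world [469.7 292.3   5.3] case -310.4 461.7 5.3 z [ 0.001  0.    -1.   ] yaw 100.9 F [0.1 0.1 0. ] g 0.219
```

Gripped at a width of 0.219 (about 19 mm), which fits the stock. Now I lift.

play_rows --pt "0 0 8 0 0 0 -1" --pt "0 0 20 0 0 0 -1" --pt "0 0 30 0 0 0 -1" --pt "0 0 35 0 0 0 -1" --pt "0 0 38 0 0 0 -1"

```text
time_s: 12.17
eef_pos: [463.3, 289.7, 133.2]
ee_rot: [-0.01, -0.095, 0.995, -0.003]
force: [0.6, -0.4, -3.4]
grip_width: 0.222
```

play_rows --pt "0 0 38 0 0 0 -1" --pt "0 0 38 0 0 0 -1" --pt "0 0 38 0 0 0 -1" --pt "0 -10 38 0 0 0 -1" --pt "2 -20 20 0 0 -0.03 -1"

```text
time_s: 12.58
eef_pos: [461.4, 260.2, 317.9]
ee_rot: [-0.009, -0.082, 0.997, -0.002]
force: [1.1, 0.1, -3.6]
grip_width: 0.223
```

play_rows --pt "4 -30 0 0 0 -0.04 -1" --pt "4 -30 0 0 0 -0.04 -1" --pt "4 -30 0 0 0 -0.04 -1" --pt "4 -30 0 0 0 -0.04 -1" --pt "4 -30 0 0 0 -0.04 -1"

```text
time_s: 13.0
eef_pos: [479.6, 106.6, 326.3]
ee_rot: [-0.004, 0.019, 1.0, -0.0]
force: [1.1, 0.2, -2.9]
grip_width: 0.218
```

play_rows --pt "4 -32 0 0 0 -0.04 -1" --pt "4 -32 0 0 0 -0.04 -1" --pt "4 -32 0 0 0 -0.04 -1" --pt "4 -32 0 0 0 -0.04 -1" --pt "4 -32 0 0 0 -0.04 -1"

```text
time_s: 13.42
eef_pos: [496.6, -60.5, 327.6]
ee_rot: [-0.005, 0.124, 0.992, 0.0]
force: [0.5, 0.0, -3.7]
grip_width: 0.222
```

```bash
python3 -c "from h import *;st()"
```

```text
t 13.4167 world [496.6 -60.5 327.6] case -139.1 152.1 327.6 z [-0.009  0.002 -1.   ] yaw 75.8 F [ 0.5  0.  -3.7] g 0.222
```

play_rows --pt "7 -30 0 0 0 -0.03 -1" --pt "7 -30 0 0 0 -0.03 -1" --pt "7 -30 -10 0 0 -0.03 -1" --pt "7 -30 -25 0 0 -0.03 -1" --pt "7 -30 -35 0 0 -0.03 -1"

```text
time_s: 13.83
eef_pos: [530.4, -216.3, 266.4]
ee_rot: [0.0, 0.203, 0.979, -0.001]
force: [0.0, 0.2, -3.5]
grip_width: 0.222
```

play_rows --pt "7 -30 -38 0 0 -0.03 -1" --pt "7 -25 -35 0 0 0 -1" --pt "4 -16 -30 0 0 0 -1" --pt "0 0 -20 0 0 0 -1" --pt "0 0 0 0 0 0 -1"

```text
time_s: 14.25
eef_pos: [542.8, -286.9, 140.4]
ee_rot: [-0.005, 0.222, 0.975, 0.001]
force: [-0.8, 1.0, -4.8]
grip_width: 0.218
```

```bash
python3 -c "from h import *;st()"
```

```text
t 14.25 world [ 542.8 -286.9  140.4] case -2.8 -34.5 140.4 z [-0.009  0.004 -1.   ] yaw 64.3 F [-0.8  1.  -4.8] g 0.218
```

play_rows --pt "4 -2 -20 -0.004 -0.009 0.019 -1" --pt "3 -1.6 -20 0 0 0 -1" --pt "0 0 -10 0 0 0 -1" --pt "0 0 0 0 0 0 -1" --pt "0 0 0 0 0 0 -1"

```text
time_s: 14.67
eef_pos: [550.4, -290.1, 93.8]
ee_rot: [0.001, 0.212, 0.977, -0.001]
force: [0.0, -1.0, -2.9]
grip_width: 0.218
```

```bash
python3 - <<'E'
from h import *
st();w=optics.capture("wrist");np.savez("w3.npz",**w)
s=sense();p=s["eef_pos"]
u,v=proj(w,p,True);print(u,v)
# predicted foam-level pocket outline drawn thin as dots, and square outline
im=cv2.resize(w["img"],None,fx=2.5,fy=2.5,interpolation=2)
r=R.from_quat(s["ee_rot"],scalar_first=True).as_matrix();ty=r[:,1]*np.sign(r[:,1]@Y);tx=np.cross(ty,-r[:,2]);print(tx,ty)
pk=C+X*-.3+Y*-35
for (a,b) in [(57,-12),(57,12),(-57,-12),(-57,112),(-29,112),(-29,12)]:
    q=proj(w,pk+X*a+Y*b+[0,0,30],True);cv2.circle(im,(int(q[0]*2.5+.75),int(q[1]*2.5+.75)),2,(0,255,0),-1)
so=p-5.2*tx-[0,0,5.3]
for (a,b,h) in [(55,-10,26),(55,10,26),(-55,-10,26),(-55,110,15),(-31,110,15),(-31,10,15)]:
    q=proj(w,so+tx*a+ty*b+[0,0,h],True);cv2.circle(im,(int(q[0]*2.5+.75),int(q[1]*2.5+.75)),2,(0,0,255),-1)
y0,x0=350,470;print(im.shape)
cx,cy=int(u*2.5),int(v*2.5);x0=max(0,min(im.shape[1]-800,cx-350));y0=max(0,min(im.shape[0]-600,cy-400));print(x0,y0)
cv2.imwrite("pics/w11.png",im[y0:y0+600,x0:x0+800])
E
```

```text
t 14.6667 world [ 550.4 -290.1   93.8] case 5.4 -34.3 93.8 z [ 0.001 -0.002 -1.   ] yaw 65.5 F [ 0.  -1.  -2.9] g 0.218
328.729200333446 310.2345000403136
[ 0.90984926 -0.41493116  0.00253939] [ 0.41493515  0.90985007 -0.00129542]
(1200, 1600, 3)
471 375
```

View pics/w11.png

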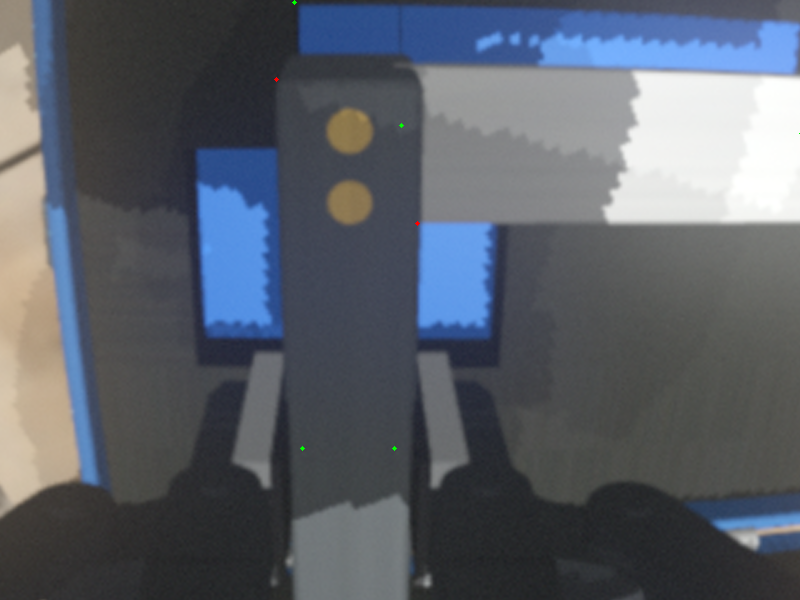

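The red model marks sit on the real square's corners at (280,82) and (420,222), so the in-hand pose is good. The pocket's blue starts at (300,5) and the hollow's front-left corner is at (197,150). I'll check those against predictions.

```bash
python3 - <<'E'
from h import *
w=dict(np.load("w3.npz"));pk=C+X*-.3+Y*-35
W=w["world_to_cam"];o=-W[:3,:3].T@W[:3,3]-C;print("cam case",o@X,o@Y,o[2])
def P(a,b,z):
    q=proj(w,pk+X*a+Y*b+[0,0,z],True);return tuple(np.round([q[0]*2.5+.75-471,q[1]*2.5+.75-375],0))
for n,a,b in [("hollow FL",-24,-38),("hollow FR",-24,38),("hollow BL",32,-38),("hollow BR",32,38)]: print(n,"rim",P(a,b,30),"floor",P(a,b,13))
print("stock FL rim",P(-57,-12,30),"floor",P(-57,-12,12),"blade seam floor",P(-57,12,12),P(-57,12,23),"blade front mid rim",P(-57,60,30),"fl",P(-57,60,23))
im=w["img"];h=cv2.cvtColor(im,cv2.COLOR_BGR2HSV)
E
```

```text
cam case -76.02673584371571 -34.54346130657546 236.57049021448577
hollow FL rim (np.float64(184.0), np.float64(147.0)) floor (np.float64(196.0), np.float64(130.0))
hollow FR rim (np.float64(513.0), np.float64(147.0)) floor (np.float64(501.0), np.float64(131.0))
hollow BL rim (np.float64(197.0), np.float64(363.0)) floor (np.float64(207.0), np.float64(334.0))
hollow BR rim (np.float64(499.0), np.float64(364.0)) floor (np.float64(490.0), np.float64(335.0))
stock FL rim (np.float64(294.0), np.float64(2.0)) floor (np.float64(299.0), np.float64(-4.0)) blade seam floor (np.float64(399.0), np.float64(-4.0)) (np.float64(401.0), np.float64(-0.0)) blade front mid rim (np.float64(613.0), np.float64(8.0)) fl (np.float64(605.0), np.float64(5.0))
```

```bash
python3 - <<'E'
from h import *
w=dict(np.load("w3.npz"));g=w["img"].astype(float);blue=g[...,0]-g[...,2]
L=[]
for col in range(312,600,8):
    seg=blue[130:185,col];d=np.diff(seg);k=int(np.argmax(d>25)) if (d>25).any() else None
    if k is None: continue
    k=130+k+np.clip((40-blue[130+k,col])/max(d[k],1),0,1)
    q=pt(w,col,k,30,True)-C;L.append((col,round(k,1),round(q@X,1),round(q@Y,1)))
print(L)
a=np.array([(l[3],l[2]) for l in L if abs(l[2]+57)<8]);f=np.polyfit(a[:,0],a[:,1],1);print("front line x=",f,"-> yaw corr deg",-np.degrees(np.arctan(f[0])))
E
```

```text
[(312, np.float64(151.0), np.float64(-57.1), np.float64(-43.6)), (320, np.float64(151.0), np.float64(-57.1), np.float64(-39.2)), (328, np.float64(151.0), np.float64(-57.1), np.float64(-34.7)), (336, np.float64(151.2), np.float64(-57.0), np.float64(-30.3)), (344, np.float64(151.2), np.float64(-57.0), np.float64(-25.9)), (352, np.float64(151.2), np.float64(-57.0), np.float64(-21.4)), (360, np.float64(151.5), np.float64(-57.0), np.float64(-17.0)), (368, np.float64(151.6), np.float64(-57.0), np.float64(-12.5)), (376, np.float64(151.8), np.float64(-57.0), np.float64(-8.0)), (384, np.float64(152.1), np.float64(-56.9), np.float64(-3.5)), (392, np.float64(152.2), np.float64(-56.9), np.float64(1.0)), (400, np.float64(152.3), np.float64(-57.0), np.float64(5.6)), (408, np.float64(152.6), np.float64(-57.0), np.float64(10.2)), (416, np.float64(153.1), np.float64(-56.9), np.float64(14.9)), (424, np.float64(153.4), np.float64(-56.9), np.float64(19.6)), (432, np.float64(154.0), np.float64(-56.7), np.float64(24.3)), (440, np.float64(154.2), np.float64(-56.8), np.float64(29.1)), (448, np.float64(154.4), np.float64(-57.0), np.float64(34.0)), (456, np.float64(155.0), np.float64(-56.8), np.float64(39.0)), (464, np.float64(155.2), np.float64(-57.0), np.float64(44.0)), (472, np.float64(156.0), np.float64(-56.8), np.float64(49.1)), (480, np.float64(157.0), np.float64(-56.5), np.float64(54.3)), (488, np.float64(157.3), np.float64(-56.7), np.float64(59.6)), (496, np.float64(157.1), np.float64(-57.1), np.float64(65.0)), (504, np.float64(157.7), np.float64(-57.1), np.float64(70.5))]
front line x= [ 2.04208164e-03 -5.69592062e+01] -> yaw corr deg -0.11700249676869925
```

Everything agrees within 0.5 mm and 0.1°. Descending.

play_rows --pt "0 -0.5 -12 0 0 0 -1" --pt "0 0 -15 0 0 0 -1" --pt "0 0 -12 0 0 0 -1" --pt "0 0 -6 0 0 0 -1" --pt "0 0 0 0 0 0 -1"

```text
time_s: 15.13
eef_pos: [552.1, -291.4, 51.1]
ee_rot: [0.005, 0.212, 0.977, -0.003]
force: [0.3, 0.9, -3.9]
grip_width: 0.221
```

```bash
python3 -c "from h import *;st()"
```

```text
t 15.1333 world [ 552.1 -291.4   51.1] case 7.5 -34.7 51.1 z [ 0.008 -0.007 -1.   ] yaw 65.5 F [ 0.3  0.9 -3.9] g 0.221
```

play_rows --pt "-2 0.6 -3 0.007 0.008 0 -1" --pt "-0.3 0.1 -4 0 0 0 -1" --pt "-0.3 0.1 -4 0.001 0.001 0 -1" --pt "-0.3 0.1 -2 0 0 0 -1" --pt "0 0 0 0 0 0 -1"

```text
time_s: 15.55
eef_pos: [549.4, -290.8, 38.1]
ee_rot: [-0.0, 0.212, 0.977, 0.0]
force: [-0.7, 1.0, -3.9]
grip_width: 0.22
```

```bash
python3 -c "from h import *;st()"
```

```text
t 15.55 world [ 549.4 -290.8   38.1] case 4.8 -35.3 38.1 z [-0.  0. -1.] yaw 65.5 F [-0.7  1.  -3.9] g 0.22
```

play_rows --pt "0.3 0 -3 0 0 0 -1" --pt "0 0 -3 0 0 0 -1" --pt "0 0 -3 0.001 0.001 0 -1"

```text
time_s: 15.8
eef_pos: [550.2, -291.2, 29.4]
ee_rot: [0.0, 0.212, 0.977, 0.0]
force: [-0.4, -0.3, -3.1]
grip_width: 0.221
```

```bash
python3 -c "from h import *;st()"
```

```text
t 15.8 world [ 550.2 -291.2   29.4] case 5.8 -35.3 29.4 z [ 0.  0. -1.] yaw 65.5 F [-0.4 -0.3 -3.1] g 0.221
```

Inside the pocket with no contact force; I'll continue to the floor.

play_rows --pt "-0.5 0.3 -3 0 0 0 -1" --pt "0 0 -3 0.001 0.001 0 -1" --pt "-0.2 0.1 -3 0 0 0 -1"

```text
time_s: 16.05
eef_pos: [549.6, -290.8, 19.5]
ee_rot: [-0.0, 0.212, 0.977, 0.0]
force: [-0.1, 0.3, -2.8]
grip_width: 0.219
```

play_rows --pt "0 0 -1.5 0 0 0 -1" --pt "0 0 -1.5 0 0 0 -1"

```text
time_s: 16.22
eef_pos: [549.4, -290.6, 17.1]
ee_rot: [-0.001, 0.212, 0.977, 0.001]
force: [-11.8, 7.1, 27.2]
grip_width: 0.22
```

```bash
python3 -c "from h import *;st()"
```

```text
t 16.2167 world [ 549.4 -290.6   17.1] case 4.7 -35.1 17.1 z [-0.002  0.002 -1.   ] yaw 65.5 F [-11.8   7.1  27.2] g 0.22
```

It touched down at z 17.1 (seated is expected at 17.3). I'll release a little, lift, shut the fingers and press the top as a check.

play_rows --pt "0 0 0.3 0 0 0 -0.3" --pt "0 0 0 0 0 0 -0.3" --pt "0 0 0 0 0 0 -0.3"

```text
time_s: 16.47
eef_pos: [550.3, -291.3, 19.2]
ee_rot: [0.001, 0.212, 0.977, -0.0]
force: [-0.1, 0.1, 0.4]
grip_width: 0.344
```

play_rows --pt "0 0 4 0 0 0 -0.3" --pt "0 0 10 0 0 0 -0.3" --pt "0 0 15 0 0 0 -0.3" --pt "0 0 15 0 0 0 -1" --pt "0 0 0 0 0 0 -1"

```text
time_s: 16.88
eef_pos: [550.6, -291.6, 67.1]
ee_rot: [0.001, 0.212, 0.977, -0.0]
force: [0.7, -0.5, 0.8]
grip_width: 0.08
```

play_rows --pt "0 0 0 0 0 0 -1" --pt "0 0 0 0 0 0 -1" --pt "0 0 0 0 0 0 -1"

```text
time_s: 17.13
eef_pos: [550.7, -291.7, 67.5]
ee_rot: [0.002, 0.212, 0.977, -0.001]
force: [-0.5, -0.2, 0.4]
grip_width: 0.001
```

```bash
python3 -c "from h import *;st()"
```

```text
t 17.1333 world [ 550.7 -291.7   67.5] case 6.4 -35.5 67.5 z [ 0.003 -0.002 -1.   ] yaw 65.5 F [-0.5 -0.2  0.4] g 0.001
```

play_rows --pt "-7 3 -8 0 0 0 -1" --pt "-6 3 -8 0 0 0 -1" --pt "0 0 -5 0 0 0 -1" --pt "0 0 0 0 0 0 -1"

```text
time_s: 17.47
eef_pos: [536.7, -285.0, 43.5]
ee_rot: [0.0, 0.212, 0.977, -0.0]
force: [-0.7, -0.5, -0.3]
grip_width: -0.001
```

play_rows --pt "0 0 -2 0 0 0 -1" --pt "0 0 -2 0 0 0 -1"

```text
time_s: 17.63
eef_pos: [537.1, -285.2, 39.1]
ee_rot: [0.0, 0.212, 0.977, 0.0]
force: [0.1, -0.6, 0.3]
grip_width: 0.007
```

```bash
python3 -c "from h import *;st()"
```

```text
t 17.6333 world [ 537.1 -285.2   39.1] case -8.7 -35.3 39.1 z [ 0.001 -0.    -1.   ] yaw 65.5 F [ 0.1 -0.6  0.3] g 0.007
```

play_rows --pt "0 0 -1 0 0 0 -1" --pt "0 0 -1 0 0 0 -1"

```text
time_s: 17.8
eef_pos: [537.2, -285.3, 38.0]
ee_rot: [0.0, 0.212, 0.977, 0.0]
force: [-7.8, 5.6, 18.9]
grip_width: 0.001
```

play_rows --pt "0 0 5 0 0 0 -1" --pt "0 0 20 0 0 0 -1" --pt "-15 10 35 0 0 0 -1" --pt "-25 20 35 0 0 0 -1" --pt "-30 25 35 0 0 0 -1"

```text
time_s: 18.22
eef_pos: [474.5, -237.3, 156.0]
ee_rot: [-0.003, 0.212, 0.977, 0.002]
force: [0.2, -0.5, 0.5]
grip_width: 0.0
```

play_rows --pt "-20 35 25 0 0 0 -1" --pt "0 40 10 0 0 0 -1" --pt "0 40 0 0 0 0 -1" --pt "0 40 0 0 0 0 -1" --pt "0 0 0 0 0 0 -1"

```text
time_s: 18.63
eef_pos: [454.9, -81.8, 197.8]
ee_rot: [0.005, 0.215, 0.977, -0.001]
force: [0.6, -0.6, 0.8]
grip_width: 0.001
```

```bash
python3 - <<'E'
from h import *
from lid import lid
st();print(lid())
c=optics.capture("top");s=optics.capture("side")
a=cv2.resize(c["img"][220:320,330:450],(480,400),interpolation=2);b=cv2.resize(s["img"][190:340,220:340],(320,400),interpolation=2)
cv2.imwrite("pics/f12.png",np.hstack([a,b]))
E
```

```text
t 18.6333 world [454.9 -81.8 197.8] case -168.1 115.4 197.8 z [ 0.009 -0.003 -1.   ] yaw 65.2 F [ 0.6 -0.6  0.8] g 0.001
(np.float64(0.24126268320180383), np.float64(1.9000000000000012))
```

View pics/f12.png

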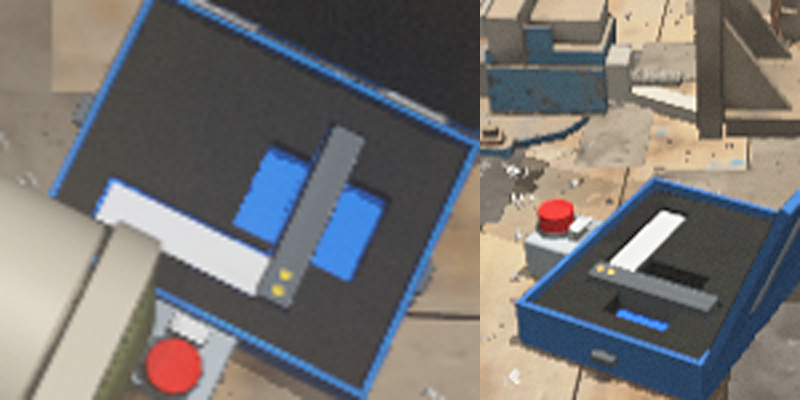

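The final view shows the stock at (320,215) and the blade at (190,235) both in their cut-outs, the lid open, and the arm clear. Pressing met the stock's top at z 38.0 with 19 N, which is exactly the seated height. Handing in.

```bash
python3 -c "from rig import ctrl;print(ctrl.finish_job())"
```

```text
the job is handed in; nothing more can be done
None
```

The case is open with its lid resting on the stop, the square lies flat in its cut-out, and the job is handed in at about 19 s of the 72 s.

- **Button and lid:** I pressed the button and the lid popped to about 0.75 rad. I pushed it steadily with the shut fingers on the underside of its front edge to just past upright (about 1.6 rad), and it tipped over by itself. My image fit of the resting lid read about 1.90 rad, and the picture shows it open on its stop; the stop is given as 1.95.
- **Square:** I set it in the pocket, released it, then pressed its top with 19 N. The stock's top stood at z 38.0, which is the fully seated height. The last picture shows the stock and blade in their cut-outs and the arm clear.
- **Other items:** I did not touch the wedge, parallel or can. I did not measure their positions again afterwards.

**Possible problem:** pressing the button to its end stop gave a brief 43 N on the shut fingertips. The 40 N limit is stated for the arm and gripper body, so I don't think it counts, but it was harder than needed. The lid's speed as it reached the stop was not measured.

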